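# Set the hold-down of a heat-sink tapping jig

## Task

Set up the tapping jig for this batch: push the heat sink lying in its channel fully home against the back stop, run the knurled thumbscrew down (clockwise) until its foot bottoms on the sink, finger-tight and no harder, then back it off a quarter of a turn so that sinks can slide under the foot but not lift. Leave the sink home and disturb nothing else.

Things in the scene. Friction and masses are not known exactly. Their poses are not given: they have to be found in the camera images.
- tapping_jig: tapping jig bolted to the bench: aluminium base 110 x 84 x 10 mm, origin under its centre, x along the channel towards the stop, z up. Channel 33 mm wide between two steel strips 8 mm high; sinks lie on the base top (10 mm up). A bridge 18 x 82 mm (top 62 mm up, brass nut to 64) on two pillars at x = 14, y = +-34 mm carries the screw.
- stop_face (a point): middle of the face of the steel back stop that the sink's far end must touch; 35 mm along the jig's x from its origin, 21 mm up. The stop is 53 mm wide, 18 mm high.
- sink_mid (a point): centre of the black finned heat sink (heat_sink_a) in the jig's channel, 50 mm long (along the channel), 30 mm wide, 22 mm high, about 60 g. It stands 14 mm proud of the strips. At first 12 to 24 mm short of home; home, its centre is 25 mm short of the stop face and its near end lies 29 mm in front of the screw's axis. Its own x lies across the channel.
- knob (a point): on the screw's axis (14 mm along the jig's x from its origin), half-way up the round knurled steel head: 29 mm across, 14 mm tall, centre at first 87 mm and top 94 mm above the bench, open all round above the bridge. Grip it at any angle; it sinks with the screw. Below the bridge the screw ends in a dark steel foot, 18 mm across, 6 mm thick (its centre: foot_c0).
- thumbscrew (a joint): turn of the screw from its start, rad, positive clockwise from above (down): 10 mm a turn, head included, 0.03 N m friction. The foot starts 3.8 to 6.8 mm over the sink, unknown each time: only rising torque (0.1 N m in about 0.15 rad) tells that it has bottomed. 0.1 N m over friction presses 63 N; 20 N is bottomed, over 200 N too hard. It stays as left.
- heat_sink_b: bright spare heat sink of the same size, one of two lying on the bench to the right of the jig (they may swap places), a bystander; origin at the centre of its underside
- heat_sink_c: black spare heat sink of the same size, the other of the two on the bench to the right of the jig, a bystander; origin at the centre of its underside
- cap_a: capacitor standing on the bench left of the jig, 22 mm across, 40 mm high, a bystander; origin at the centre of its underside

How it is judged:
By the outcome, as a careful person would: the job done as asked, in the order asked, and still so for the second after the job is handed in, with the robot touching nothing.
It also fails if it takes over 72 s, if anything falls off the work surface, if the arm or the gripper's body presses on something with over 40 N, if the wrist force passes 120 N, or if a joint passes its speed limit or range.

## Robot

A 6-joint arm with a two-finger parallel gripper is mounted at the origin on a cart in front of the work surface, level with it; the furniture and walls round the work are solid. World frame = base frame: x ahead of the robot, y to its left, z up, the work surface at z = 0. Lengths are in mm, angles in rad, forces in N, time in s.
With the tool pointing down it reaches from about 300 to 775 mm from the base axis. Payload 14.6 kg.
Tool frame: the origin (TCP) lies at the very end of the fingers, on their centre line; the grasp point (between the pads) lies 19 mm behind it; z points along the fingers, y is the line along which they close (so a half turn about z gives the same grasp; the last joint's range is limited). The gripper opens to 94 mm and grips with 3 to 60 N. Pads are 16 mm wide; open, the fingers measure 119 mm over their backs; the gripper's body (75 mm by 177 mm) begins 78 mm behind the grasp point.
Start: joints at [1.163, 0.3, 1.521, -0, 1.321, -0.067], TCP at [183.83, 518.359, 205.446] pointing down, gripper open.
Joint ranges: [-3.03, 3.03], [-0.79, 2.21], [0.23, 2.52], [-1.04, 4.18], [0, 3.07], [-2.55, 2.55]. Speed limits (rad/s): [2.22, 2.22, 2.57, 3.14, 3.14, 3.14].

## Interface

Orientations are given as [roll, pitch, yaw] about the fixed x, y, z axes, in that order (R = Rz(yaw) Ry(pitch) Rx(roll)).
In Python, from cell import read_state, viewer, manip, models gives the robot as it stands.
- The arm moves only by the tool carry_out, never from a script. Its argument "deltas" is a list of rows, each an object with "dp": the shift along the tool's x, y, z in mm, a list of three; "roll": the turn about the tool's z in degrees; "gripper": the opening, from -1 (shut) to 1 (fully open), so that 0 is half open. In form: [{"dp": [tx, ty, tz], "roll": roll, "gripper": gripper}, ...]. A call has 1 to 12 rows; each row is the pose to reach, as a shift and turn from the pose commanded when the call began, along the tool's axes at that moment; what a row does not reach only later rows make up. A row lasts 1/12 s, in which the tool goes at most 41.7 mm and 7.16 degrees, less where a joint would pass 70% of its speed; a pose out of reach is approached as far as the arm can. A call with a gripper value outside its range is refused whole. The fingers move at their own pace and stop on an object; "newtons" is the grip in N (left out, the last holds). Time passes only in rows, so rows that repeat a pose let the fingers close. It gives the time, the measured TCP pose, the force, the opening and the grip force at its end, in the units of the state.
- read_state(): the state, without advancing time (a new reading comes with each control period).
- viewer.camera(name): name is "scene" or "top" or "wrist"; returns the picture (400x640x3 uint8, red, green, blue); there is no depth.
- viewer.camera_params(name): a dict with "fovy" (degrees; the focal length in pixels is half the picture's height over the tangent of half this angle, whatever the lens; pixels are square), "cx", "cy" (the principal point, pixels), "k1" (the pictures are not rectified: a ray, as slopes to the right and down, at radius r is drawn at 1 + k1 r^2 times it, then the intrinsics apply), "eye" and "attitude" of the camera in the world; the wrist camera has in their place "T_tool_cam" (4x4, takes a point from camera to tool coordinates, whose origin is the TCP and whose axes are the flange's). Camera axes: x right, y up, looking along -z (the intrinsics and any distortion apply to the point x, -y, -z); pixel columns grow to the right and rows downward; lengths in mm; the calibration is good to about 2 mm. A picture is of the moment at which its call begins: read the wrist's pose just before it. camera_params takes no time and is no camera call.
- manip.sign_off(): hands the job in; it is judged then, once.
Trained networks look in the newest picture that a camera, given by its name, has taken for a name from the list of things; names that differ only in an ending like _2 or _b are one class to them, and where a whole thing is asked for, a point or a joint stands for the part that bears it (a point fixed in the world has none). Each returns a list of dicts, best first, with "p" (0 to 1); they miss things now and then, are a little off and sometimes report something else, mostly with a low value. They report only what shows in the picture. A call takes as long as a camera call.
- models.cut_out(camera, label): "region" (400x640 bool, what is visible of it) and "box" ([left, top, right, bottom] in pixels, round what is visible of it).
The state is a dict: "clock": time; "joints": joint angles; "qd": joint speeds; "effort": joint torques, N m; "eef_pos": TCP position; "eef_rot": TCP orientation; "wrist_force": force on the tool from outside, world axes, zero at the start; "moment": the same for the moment, N m; "finger_gap": finger opening in mm; "finger_force": force on a finger pad.
Only numpy, scipy, OpenCV 4.12 (cv2) and the standard library are available. Lean on these libraries where they do the work, as an engineer would, in place of code of your own. Each camera call takes 0.05 s, during which the arm holds its last target. There are 200 camera calls.

## Working session

There is one attempt and no reset: what is moved stays moved. The work goes in short steps, Python scripts to look and compute and a tool call to move; the robot and the scene stay as the last step left them, time stands still between calls to the robot, and variables do not carry over. Pictures are saved under pics/ and viewed, at most 10 in all, crops included, and the job is handed in when it is done.

Besides the shell and the picture viewer there is one more tool, called in YAML: its name, and indented under it one key for each argument. carry_out: Moves the arm, as the interface text tells. Its arguments: {"type":"object","properties":{"deltas":{"type":"array"},"newtons":{"type":"number"}},"required":["deltas"]}

```bash
mkdir -p pics; ls; python3 - <<'E'
from cell import read_state, viewer, manip, models
import cv2
s=read_state();print(s)
for n in("scene","top","wrist"):
    im=viewer.camera(n);cv2.imwrite(f"pics/{n}0.png",im[:,:,::-1]);print(n,viewer.camera_params(n))
for n in("top","scene"):
  for l in("tapping_jig","heat_sink_a","knob","cap_a"):
    print(n,l,[(round(r["p"],2),r["box"]) for r in models.cut_out(n,l)][:4])
E
```

```text
pics
{'clock': 0.0, 'joints': array([ 1.16337720e+00,  3.00471846e-01,  1.52158115e+00, -6.18449760e-06,
        1.32070721e+00, -6.65915573e-02]), 'qd': array([ 0.00092854,  0.00013582,  0.00020664, -0.00031373, -0.00094094,
        0.00065929]), 'effort': array([ 2.94448755e-04, -5.31809700e+01, -3.52731299e+01,  7.07899220e-02,
        2.45124620e-02, -6.45804903e-05]), 'eef_pos': array([183.74152309, 518.11902749, 204.88589507]), 'eef_rot': array([-3.14042729e+00, -7.17148674e-05,  2.80076657e+00]), 'wrist_force': array([-0.81905211, -0.01078868,  0.30004671]), 'moment': array([-0.05748448, -0.00914582, -0.03986147]), 'finger_force': 0.0, 'finger_gap': 93.83714396060725}
scene {'fovy': 47.32082264661455, 'cx': 314.08584976187524, 'cy': 201.34514956029113, 'k1': 0.04586644458256255, 'eye': array([  63.95103763, -116.97280665,  717.53693717]), 'attitude': array([ 0.73874034, -0.0091423 , -0.84557581])}
top {'fovy': 53.309778209866224, 'cx': 314.96550960378795, 'cy': 201.12513373082, 'k1': -0.09043681757823596, 'eye': array([431.92339761, 277.16929373, 936.44092807]), 'attitude': ar
[... 350 characters left out ...]
 [-2.62921072e-04,  2.56244759e-01, -9.66611894e-01,
        -1.78532330e+02],
       [ 0.00000000e+00,  0.00000000e+00,  0.00000000e+00,
         1.00000000e+00]])}
top tapping_jig [(0.68, [271.9, 182.1, 318.3, 235.6])]
top heat_sink_a [(0.83, [387.2, 209.7, 407.7, 236.4]), (0.74, [357.6, 219.9, 367.3, 243.3])]
top knob [(0.72, [286.3, 197.7, 298.5, 209.9])]
top cap_a [(0.41, [234.2, 219.7, 242.2, 226.9])]
scene tapping_jig [(0.87, [253.5, 178.3, 310.8, 247.5])]
scene heat_sink_a [(0.86, [304.8, 259.8, 339.8, 291.4]), (0.8, [352.2, 286.0, 376.7, 312.8])]
scene knob [(0.67, [218.5, 180.3, 228.2, 200.9]), (0.56, [273.6, 181.7, 292.6, 196.9])]
scene cap_a [(0.56, [217.3, 181.1, 230.5, 199.3])]
```

```bash
cat > h.py <<'E'
import numpy as np, cv2
from scipy.spatial.transform import Rotation as R
from cell import read_state, viewer, manip, models
def cam(n, st=None):
    p=viewer.camera_params(n)
    if n=="wrist":
        st=st or read_state(); T=p["T_tool_cam"]; Rt=R.from_euler("xyz",st["eef_rot"]).as_matrix()
        M=Rt@T[:3,:3]; e=Rt@T[:3,3]+st["eef_pos"]
    else: M=R.from_euler("xyz",p["attitude"]).as_matrix(); e=np.array(p["eye"])
    return dict(M=M,e=e,f=200/np.tan(np.radians(p["fovy"]/2)),c=np.array([p["cx"],p["cy"]]),k=p["k1"])
def proj(C,P):
    q=(np.atleast_2d(P)-C["e"])@C["M"]; s=np.c_[q[:,0],-q[:,1]]/-q[:,2:]
    return s*(1+C["k"]*(s**2).sum(1,keepdims=True))*C["f"]+C["c"]
def onz(C,uv,z):
    d=(np.array(uv,float)-C["c"])/C["f"]; s=d.copy()
    for _ in range(20): s=d/(1+C["k"]*(s@s))
    v=C["M"]@np.array([s[0],-s[1],-1]); return C["e"]+v*(z-C["e"][2])/v[2]
E
python3 - <<'E'
from h import *
a=cv2.imread("pics/top0.png")[165:265,220:420];b=cv2.imread("pics/scene0.png")[165:325,200:400]
cv2.imwrite("pics/v1.png",cv2.resize(a,None,fx=4,fy=4,interpolation=2))
cv2.imwrite("pics/v2.png",cv2.resize(b,None,fx=3.7,fy=3.7,interpolation=2))
C=cam("top");print(onz(C,(292.4,203.8),94)); print(proj(C,[[300,300,0],[350,300,0],[300,350,0]]))
C=cam("scene");print(onz(C,(283,187),94))
E
```

```text
[478.3471028  327.50511527  94.        ]
[[305.95802003 282.36693599]
 [306.08977799 260.89408396]
 [284.55851258 282.20132252]]
[480.78715219 323.79913944  94.        ]
```

View pics/v1.png

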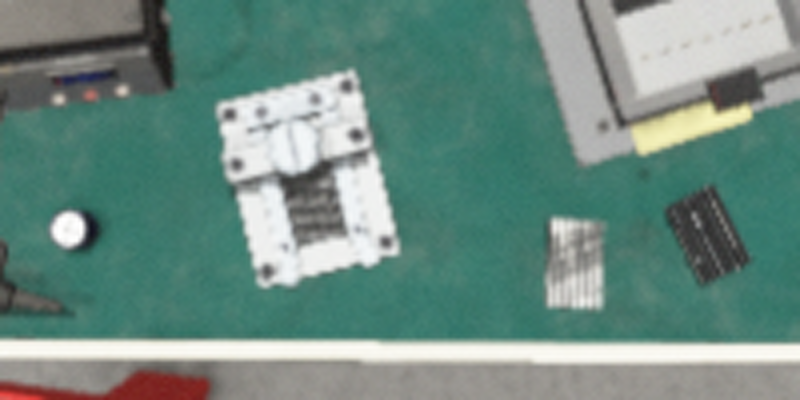

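View pics/v2.png

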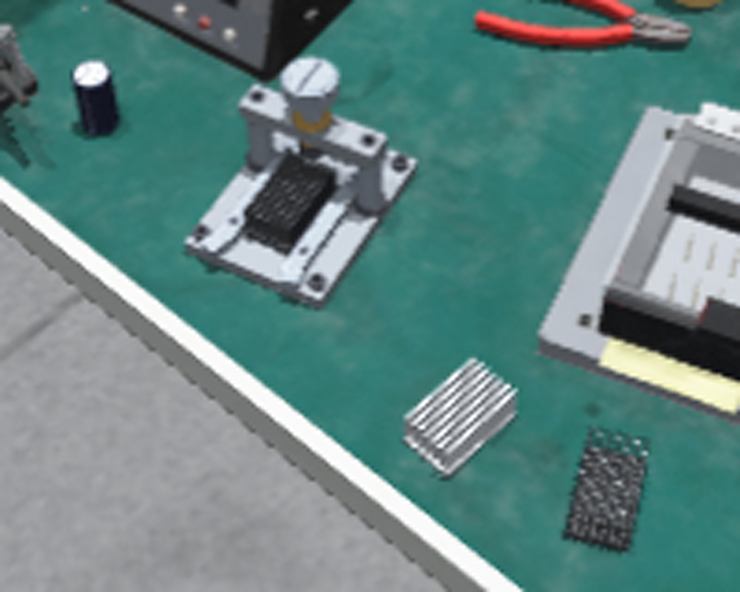

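The top view shows the jig at about (477, 326), yawed roughly +14.7°, with its stop on the far side. The knob is at pixel (293, 202), the capacitor at left (238, 222) and the spare sinks at right. I'll move to a closer look in front of the channel, with the fingers shut.

carry_out:
  deltas:
    - {"dp":[-281,-124,55],"roll":-34,"gripper":-1}
    - {"dp":[-281,-124,55],"roll":-34,"gripper":-1}
    - {"dp":[-281,-124,55],"roll":-34,"gripper":-1}
    - {"dp":[-281,-124,55],"roll":-34,"gripper":-1}
    - {"dp":[-281,-124,55],"roll":-34,"gripper":-1}
    - {"dp":[-281,-124,55],"roll":-34,"gripper":-1}
    - {"dp":[-281,-124,55],"roll":-34,"gripper":-1}
    - {"dp":[-281,-124,55],"roll":-34,"gripper":-1}
    - {"dp":[-281,-124,55],"roll":-34,"gripper":-1}
    - {"dp":[-281,-124,55],"roll":-34,"gripper":-1}
    - {"dp":[-281,-124,55],"roll":-34,"gripper":-1}
    - {"dp":[-281,-124,55],"roll":-34,"gripper":-1}
  newtons: 20

```text
clock: 1.55
eef_pos: [406.6, 308.4, 150.7]
eef_rot: [3.141, 0.0, -2.888]
wrist_force: [0.4, 0.9, -0.2]
finger_gap: 17.3
finger_force: 0.0
```

```bash
python3 - <<'E'
from h import *
s=read_state();print(s["clock"],s["joints"],s["eef_pos"],s["eef_rot"],s["wrist_force"],s["moment"],s["finger_gap"])
im=viewer.camera("wrist");C=cam("wrist",s)
cv2.imwrite("pics/w1.png",im[:,:,::-1])
for l in("knob","sink_mid"):
  for r in models.cut_out("wrist",l)[:2]:
    b=r["box"];print(l,r["p"],b,onz(C,((b[0]+b[2])/2,(b[1]+b[3])/2),90 if l=="knob" else 32))
K=np.array([479.5,325.6,0]);print(proj(C,[[479.5,325.6,94]]))
E
```

```text
1.55 [ 5.77037320e-01  2.65352638e-01  1.69860485e+00  1.25201759e-04
  1.17730504e+00 -1.24766850e+00] [406.61962519 308.39434427 150.69675594] [ 3.14137817e+00  2.76312974e-04 -2.88773117e+00] [ 0.41822015  0.91277571 -0.20196447] [ 0.0605398  -0.00907281 -0.0149495 ] 17.297376570349186
knob 0.75 [300.1, 282.5, 340.9, 306.5] [476.5109017  325.35536033  90.        ]
sink_mid 0.85 [306.5, 212.9, 334.0, 267.7] [454.7088946  319.40248816  32.        ]
sink_mid 0.39 [279.2, 195.0, 362.0, 309.3] [466.44829006 322.80272828  32.        ]
[[319.84630819 300.50984903]]
```

View pics/w1.png

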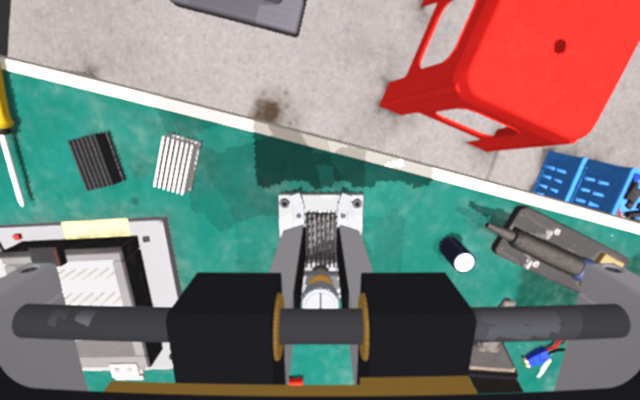

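The wrist view from the front shows the base's near edge at row 195 (columns 279 to 362), the sink's near end at about row 213 (columns 306 to 334), and the knob near (320, 295). The jig looks aligned with the tool.

```bash
python3 - <<'E'
from h import *
C=cam("wrist");im=cv2.imread("pics/w1.png")
for uv,z in [((279,195),10),((362,195),10),((306.5,213),32),((334,213),32),((320.5,213),32),((302,298),92),((341,298),92)]: print(uv,onz(C,uv,z).round(1))
u=np.array([np.cos(.2539),np.sin(.2539)])
for uv,z in [((279,195),10),((362,195),10),((320,213),32),((321,300),94)]:
  d=onz(C,uv,z)[:2]-read_state()["eef_pos"][:2]; print(d@u, d@[-u[1],u[0]])
cv2.imwrite("pics/w1c.png",cv2.resize(im[185:320,250:390],None,fx=4.4,fy=4.4,interpolation=2))
E
```

```text
(279, 195) [427.6 270.5  10. ]
(362, 195) [407.  349.4  10. ]
(306.5, 213) [431.6 300.3  32. ]
(334, 213) [425.2 324.9  32. ]
(320.5, 213) [428.4 312.8  32. ]
(302, 298) [482.2 311.6  92. ]
(341, 298) [474.3 341.7  92. ]
10.804166870731224 -41.9864363881896
10.691701759670531 39.53036200133717
22.131757062731175 -1.6648692720248994
74.42663569057557 -0.7064283695368339
```

View pics/w1c.png

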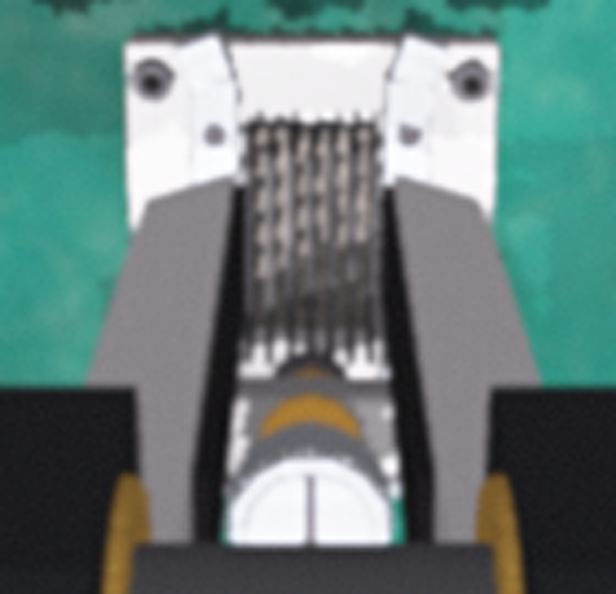

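```bash
python3 - <<'E'
from h import *
C=cam("wrist")
u=np.array([np.cos(.2539),np.sin(.2539)]);p=read_state()["eef_pos"][:2]
f=lambda uv,z:((lambda d:(round(d@u,1),round(d@[-u[1],u[0]],1)))(onz(C,uv,z)[:2]-p))
print("knob front edge",f((320.5,289.5),94),"knob L/R",f((302,303),94),f((339,303),94),"bridge near",f((320,271.5),62),"strip ends",f((280,194),18))
print("sink near",f((320,212.5),32),f((320,212.5),28))
C=cam("top");g=lambda x,y:(220+x/4,165+y/4)
print("top:",[f(g(*a),z) for a,z in [((262,287),10),((398,253),10),((356,70),10),((218,104),10),((293,147),94),((318,243),32)]])
E
```

```text
knob front edge (np.float64(65.0), np.float64(-1.1)) knob L/R (np.float64(77.2), np.float64(-15.8)) (np.float64(77.1), np.float64(13.6)) bridge near (np.float64(66.3), np.float64(-1.6)) strip ends (np.float64(7.7), np.float64(-40.0))
sink near (np.float64(21.6), np.float64(-1.7)) (np.float64(22.9), np.float64(-1.7))
top: [(np.float64(9.6), np.float64(38.3)), (np.float64(9.3), np.float64(-43.0)), (np.float64(118.8), np.float64(-45.6)), (np.float64(119.3), np.float64(37.5)), (np.float64(78.0), np.float64(-2.3)), (np.float64(26.1), np.float64(-0.3))]
```

carry_out:
  deltas:
    - {"dp":[0,-1.5,35],"roll":0,"gripper":-1}
    - {"dp":[0,-1.5,70],"roll":0,"gripper":-1}
    - {"dp":[0,-1.5,100],"roll":0,"gripper":-1}
    - {"dp":[0,-1.5,120],"roll":0,"gripper":-1}
    - {"dp":[0,-1.5,128],"roll":0,"gripper":-1}
    - {"dp":[0,-1.5,128],"roll":0,"gripper":-1}
    - {"dp":[0,-1.5,128],"roll":0,"gripper":-1}

```text
clock: 2.28
eef_pos: [407.8, 306.6, 23.3]
eef_rot: [3.141, 0.001, -2.888]
wrist_force: [-0.5, 0.2, 0.4]
finger_gap: 0.4
finger_force: 0.0
```

carry_out:
  deltas:
    - {"dp":[-4,0,0],"roll":0,"gripper":-1}
    - {"dp":[-8,0,0],"roll":0,"gripper":-1}
    - {"dp":[-11,0,0],"roll":0,"gripper":-1}
    - {"dp":[-14,0,0],"roll":0,"gripper":-1}
    - {"dp":[-17,0,0],"roll":0,"gripper":-1}
    - {"dp":[-20,0,0],"roll":0,"gripper":-1}
    - {"dp":[-23,0,0],"roll":0,"gripper":-1}
    - {"dp":[-26,0,0],"roll":0,"gripper":-1}
    - {"dp":[-29,0,0],"roll":0,"gripper":-1}
    - {"dp":[-32,0,0],"roll":0,"gripper":-1}
    - {"dp":[-34,0,0],"roll":0,"gripper":-1}
    - {"dp":[-34,0,0],"roll":0,"gripper":-1}

```text
clock: 3.28
eef_pos: [440.9, 314.7, 22.4]
eef_rot: [3.142, 0.0, -2.889]
wrist_force: [-0.4, 0.5, -0.7]
finger_gap: 0.3
finger_force: 0.0
```

carry_out:
  deltas:
    - {"dp":[-1,0,0],"roll":0,"gripper":-1}
    - {"dp":[-2,0,0],"roll":0,"gripper":-1}
    - {"dp":[-3,0,0],"roll":0,"gripper":-1}
    - {"dp":[-4,0,0],"roll":0,"gripper":-1}
    - {"dp":[-5,0,0],"roll":0,"gripper":-1}
    - {"dp":[-5,0,0],"roll":0,"gripper":-1}

```text
clock: 3.78
eef_pos: [445.5, 315.9, 22.5]
eef_rot: [3.142, 0.0, -2.889]
wrist_force: [0.3, 0.4, 0.3]
finger_gap: 0.2
finger_force: 0.0
```

```bash
python3 - <<'E'
from h import *
s=read_state();im=viewer.camera("wrist");cv2.imwrite("pics/w2.png",im[:,:,::-1])
print(s["eef_pos"],s["wrist_force"],s["moment"])
cv2.imwrite("pics/w2c.png",cv2.resize(im[100:400,200:440,::-1],None,fx=2,fy=2,interpolation=2))
E
```

```text
[445.52116668 315.89643454  22.4523377 ] [0.34473855 0.43249937 0.33542246] [0.06050509 0.01232197 0.02577292]
```

View pics/w2c.png

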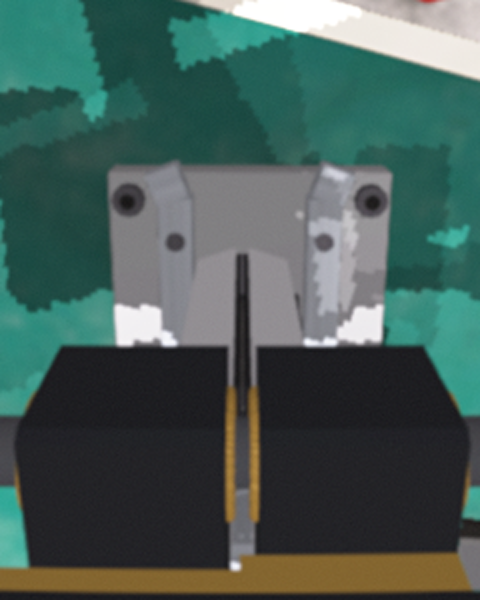

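The fingers are centred in the channel, between strips at columns about 160 to 330 of the crop, and the sink is hidden behind them. No stop force yet, so I'll keep pushing in small steps.

carry_out:
  deltas:
    - {"dp":[-1,0,0],"roll":0,"gripper":-1}
    - {"dp":[-2,0,0],"roll":0,"gripper":-1}
    - {"dp":[-3,0,0],"roll":0,"gripper":-1}
    - {"dp":[-3,0,0],"roll":0,"gripper":-1}

```text
clock: 4.17
eef_pos: [447.3, 316.4, 22.4]
eef_rot: [-3.141, -0.003, -2.889]
wrist_force: [-9.3, -2.1, 6.1]
finger_gap: 0.5
finger_force: 4.7
```

carry_out:
  deltas:
    - {"dp":[-0.7,0,0],"roll":0,"gripper":-1}
    - {"dp":[-1.4,0,0],"roll":0,"gripper":-1}
    - {"dp":[-1.4,0,0],"roll":0,"gripper":-1}

```text
clock: 4.42
eef_pos: [447.3, 316.4, 22.4]
eef_rot: [-3.141, -0.006, -2.889]
wrist_force: [-18.1, -5.3, 14.3]
finger_gap: 0.5
finger_force: 9.7
```

The sink is home: about 23 N along the channel and no further movement. I'll back off, rise, open and go over the knob near the low end of the wrist's range.

carry_out:
  deltas:
    - {"dp":[10,0,0],"roll":0,"gripper":-1}
    - {"dp":[25,0,0],"roll":0,"gripper":-1}
    - {"dp":[30,0,-30],"roll":0,"gripper":-1}
    - {"dp":[30,0,-70],"roll":0,"gripper":-1}
    - {"dp":[30,0,-110],"roll":0,"gripper":1}
    - {"dp":[15,0,-120],"roll":-7,"gripper":1}
    - {"dp":[-10,1,-120],"roll":-14,"gripper":1}
    - {"dp":[-37,1,-120],"roll":-21,"gripper":1}
    - {"dp":[-37,1,-120],"roll":-28,"gripper":1}
    - {"dp":[-37,1,-120],"roll":-35,"gripper":1}
    - {"dp":[-37,1,-120],"roll":-42,"gripper":1}
    - {"dp":[-37,1,-120],"roll":-49,"gripper":1}

```text
clock: 5.42
eef_pos: [485.3, 327.1, 142.3]
eef_rot: [3.142, -0.0, -2.028]
wrist_force: [0.1, -0.6, 1.0]
finger_gap: 50.5
finger_force: 0.0
```

```bash
python3 - <<'E'
from h import *
s=read_state();print(s["joints"],s["eef_pos"],s["eef_rot"],s["wrist_force"],s["moment"],s["finger_gap"])
E
```

```text
[ 5.30516537e-01  4.34201750e-01  1.48967007e+00 -4.69557248e-06
  1.21788917e+00 -2.15396179e+00] [485.3485803  327.14200355 142.28593758] [ 3.14150364e+00 -1.42936517e-04 -2.02790903e+00] [ 0.08371062 -0.5696153   1.04082755] [ 0.06252252  0.08564546 -0.04609298] 50.544908343676624
```

carry_out:
  deltas:
    - {"dp":[1,2,10],"roll":-6,"gripper":1}
    - {"dp":[1,2,20],"roll":-12,"gripper":1}
    - {"dp":[1,2,28],"roll":-18,"gripper":1}
    - {"dp":[1,2,28],"roll":-18,"gripper":1}
    - {"dp":[1,2,28],"roll":-18,"gripper":1}
    - {"dp":[1,2,28],"roll":-18,"gripper":1}

```text
clock: 5.92
eef_pos: [483.2, 327.3, 115.0]
eef_rot: [-3.141, 0.0, -1.723]
wrist_force: [1.1, 0.2, 0.4]
finger_gap: 90.6
finger_force: 0.0
```

```bash
python3 - <<'E'
from h import *
s=read_state();im=viewer.camera("wrist");cv2.imwrite("pics/w3.png",im[:,:,::-1]);C=cam("wrist",s)
print(s["joints"][5],s["eef_pos"],s["eef_rot"],s["wrist_force"],s["moment"],s["finger_gap"])
Rt=R.from_euler("xyz",s["eef_rot"]).as_matrix()
print("tcp px",proj(C,s["eef_pos"]), "pred", proj(C,[483.3,326.8,94]))
for r in models.cut_out("wrist","knob")[:2]:
  b=r["box"];print(r["p"],b)
cv2.imwrite("pics/w3c.png",cv2.resize(im[130:400,200:440,::-1],None,fx=2.2,fy=2.2,interpolation=2))
E
```

```text
-2.456587260810457 [483.20075463 327.30794782 115.02414038] [-3.14105032e+00  4.38997753e-04 -1.72317263e+00] [1.09233497 0.18638175 0.39645914] [ 0.10879887  0.05448809 -0.02715107] 90.57183363696129
tcp px [[320.72221344 241.97070365]] pred [[320.48532309 228.15873386]]
0.79 [297.7, 203.6, 345.1, 248.6]
```

View pics/w3c.png

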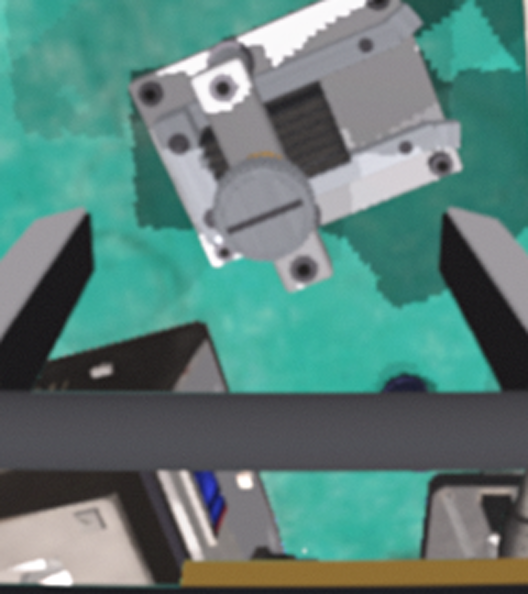

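The knob is centred in the picture at (320.5, 226), within 1 to 2 px of the predicted spot. The sink's fins run up under the bridge. I'll descend and grip.

carry_out:
  deltas:
    - {"dp":[0.5,0,15],"roll":0,"gripper":1}
    - {"dp":[0.5,0,28],"roll":0,"gripper":1}
    - {"dp":[0.5,0,38],"roll":0,"gripper":1}
    - {"dp":[0.5,0,42],"roll":0,"gripper":0}
    - {"dp":[0.5,0,42],"roll":0,"gripper":-0.2}
    - {"dp":[0.5,0,42],"roll":0,"gripper":-0.6}
    - {"dp":[0.5,0,42],"roll":0,"gripper":-0.6}
    - {"dp":[0.5,0,42],"roll":0,"gripper":-0.6}
    - {"dp":[0.5,0,42],"roll":0,"gripper":-0.6}
    - {"dp":[0.5,0,42],"roll":0,"gripper":-0.6}
    - {"dp":[0.5,0,42],"roll":0,"gripper":-0.6}
  newtons: 30

```text
clock: 6.93
eef_pos: [483.0, 326.7, 72.7]
eef_rot: [-3.141, 0.0, -1.72]
wrist_force: [0.2, -0.2, -0.6]
finger_gap: 44.2
finger_force: 0.0
```

```bash
cat > s.py <<'E'
from h import *
s=read_state();print("j6",s["joints"][5].round(4),s["eef_pos"].round(2),s["eef_rot"].round(4),"F",s["wrist_force"].round(1),"M",s["moment"].round(3),"eff6",s["effort"][5].round(3),s["finger_gap"].round(2),s["finger_force"].round(1))
E
python3 s.py
```

```text
Traceback (most recent call last):
  File "s.py", line 2, in <module>
    s=read_state();print("j6",s["joints"][5].round(4),s["eef_pos"].round(2),s["eef_rot"].round(4),"F",s["wrist_force"].round(1),"M",s["moment"].round(3),"eff6",s["effort"][5].round(3),s["finger_gap"].round(2),s["finger_force"].round(1))
                                                                                                                                                                                        ^^^^^^^^^^^^^^^^^^^^^
AttributeError: 'float' object has no attribute 'round'
```

carry_out:
  deltas:
    - {"dp":[0,0,0],"roll":0,"gripper":-1}
    - {"dp":[0,0,0],"roll":0,"gripper":-1}
    - {"dp":[0,0,0],"roll":0,"gripper":-1}
    - {"dp":[0,0,0],"roll":0,"gripper":-1}
    - {"dp":[0,0,0],"roll":0,"gripper":-1}
    - {"dp":[0,0,0],"roll":0,"gripper":-1}
  newtons: 30

```text
clock: 7.43
eef_pos: [483.4, 326.6, 72.6]
eef_rot: [-3.14, 0.0, -1.72]
wrist_force: [5.1, -0.3, -1.7]
finger_gap: 28.2
finger_force: 30.0
```

```bash
sed -i 's/,s\["finger_gap"\].*/,s["finger_gap"],s["finger_force"])/' s.py
python3 s.py
```

```text
j6 -2.4608 [483.45 326.62  72.61] [-3.1404e+00  4.0000e-04 -1.7197e+00] F [ 5.1 -0.3 -1.7] M [-0.106 -0.866  0.002] eff6 -0.006 28.201161674722552 29.999657571315765
```

carry_out:
  deltas:
    - {"dp":[0,-0.4,0.2],"roll":7,"gripper":-1}
    - {"dp":[0,-0.4,0.4],"roll":14,"gripper":-1}
    - {"dp":[0,-0.4,0.6],"roll":21,"gripper":-1}
    - {"dp":[0,-0.4,0.8],"roll":28,"gripper":-1}
    - {"dp":[0,-0.4,1.0],"roll":35,"gripper":-1}
    - {"dp":[0,-0.4,1.2],"roll":42,"gripper":-1}
    - {"dp":[0,-0.4,1.4],"roll":49,"gripper":-1}
    - {"dp":[0,-0.4,1.6],"roll":56,"gripper":-1}
    - {"dp":[0,-0.4,1.75],"roll":63,"gripper":-1}
    - {"dp":[0,-0.4,1.95],"roll":70,"gripper":-1}
    - {"dp":[0,-0.4,2.15],"roll":77,"gripper":-1}
    - {"dp":[0,-0.4,2.3],"roll":84,"gripper":-1}

```text
clock: 8.43
eef_pos: [482.7, 327.8, 70.3]
eef_rot: [3.14, -0.001, 3.092]
wrist_force: [-1.7, 9.1, 0.1]
finger_gap: 28.4
finger_force: 30.0
```

```bash
python3 s.py
```

```text
j6 -0.9892 [482.75 327.82  70.29] [ 3.1396e+00 -6.0000e-04  3.0917e+00] F [-1.7  9.1  0.1] M [1.884 0.392 0.04 ] eff6 -3.026 28.435479413046718 29.99615639448166
```

carry_out:
  deltas:
    - {"dp":[0,0.7,0.2],"roll":7,"gripper":-1}
    - {"dp":[0,0.7,0.4],"roll":14,"gripper":-1}
    - {"dp":[0,0.7,0.6],"roll":21,"gripper":-1}
    - {"dp":[0,0.7,0.8],"roll":28,"gripper":-1}
    - {"dp":[0,0.7,1.0],"roll":35,"gripper":-1}
    - {"dp":[0,0.7,1.2],"roll":42,"gripper":-1}
    - {"dp":[0,0.7,1.2],"roll":42,"gripper":-1}

```text
clock: 9.02
eef_pos: [483.2, 328.6, 69.1]
eef_rot: [3.14, -0.001, 2.356]
wrist_force: [-0.4, 8.9, -1.9]
finger_gap: 28.6
finger_force: 30.0
```

```bash
python3 s.py
```

```text
j6 -0.2528 [483.18 328.61  69.11] [ 3.1396e+00 -1.3000e-03  2.3564e+00] F [-0.4  8.9 -1.9] M [ 1.701 -0.204 -0.026] eff6 2.796 28.587078665914166 30.001204311847687
```

carry_out:
  deltas:
    - {"dp":[0.6,0.6,0.1],"roll":4,"gripper":-1}
    - {"dp":[0.6,0.6,0.2],"roll":8,"gripper":-1}
    - {"dp":[0.6,0.6,0.35],"roll":12,"gripper":-1}
    - {"dp":[0.6,0.6,0.35],"roll":12,"gripper":-1}

```text
clock: 9.35
eef_pos: [483.3, 328.9, 68.8]
eef_rot: [3.14, -0.001, 2.152]
wrist_force: [1.3, 5.6, 0.2]
finger_gap: 28.7
finger_force: 30.0
```

```bash
python3 s.py
```

```text
j6 -0.0471 [483.34 328.88  68.78] [ 3.1404e+00 -8.0000e-04  2.1519e+00] F [1.3 5.6 0.2] M [ 1.12  -0.335 -0.009] eff6 1.733 28.736007280731982 30.00082701444626
```

carry_out:
  deltas:
    - {"dp":[0,0,0.1],"roll":4,"gripper":-1}
    - {"dp":[0,0,0.2],"roll":8,"gripper":-1}
    - {"dp":[0,0,0.35],"roll":12,"gripper":-1}
    - {"dp":[0,0,0.35],"roll":12,"gripper":-1}

```text
clock: 9.68
eef_pos: [483.6, 328.9, 68.5]
eef_rot: [3.14, -0.001, 1.943]
wrist_force: [3.8, 6.4, -1.3]
finger_gap: 28.4
finger_force: 30.0
```

```bash
python3 s.py
```

```text
j6 0.1613 [483.56 328.93  68.46] [ 3.1400e+00 -1.0000e-03  1.9435e+00] F [ 3.8  6.4 -1.3] M [ 1.206 -0.648  0.021] eff6 1.526 28.39180414323928 30.000672340393066
```

carry_out:
  deltas:
    - {"dp":[0.4,0.4,0.1],"roll":4,"gripper":-1}
    - {"dp":[0.4,0.4,0.2],"roll":8,"gripper":-1}
    - {"dp":[0.4,0.4,0.35],"roll":12,"gripper":-1}
    - {"dp":[0.4,0.4,0.35],"roll":12,"gripper":-1}

```text
clock: 10.02
eef_pos: [483.8, 329.1, 68.1]
eef_rot: [3.14, -0.001, 1.735]
wrist_force: [3.1, 4.3, -0.5]
finger_gap: 28.1
finger_force: 30.0
```

```bash
python3 s.py
```

```text
j6 0.3703 [483.84 329.07  68.13] [ 3.1405e+00 -7.0000e-04  1.7349e+00] F [ 3.1  4.3 -0.5] M [ 0.678 -0.713 -0.026] eff6 1.593 28.14736489292025 30.000830590724945
```

carry_out:
  deltas:
    - {"dp":[0,0,0.1],"roll":4,"gripper":-1}
    - {"dp":[0,0,0.2],"roll":8,"gripper":-1}
    - {"dp":[0,0,0.35],"roll":12,"gripper":-1}
    - {"dp":[0,0,0.35],"roll":12,"gripper":-1}

```text
clock: 10.35
eef_pos: [484.0, 329.1, 67.8]
eef_rot: [3.14, -0.001, 1.526]
wrist_force: [5.6, 4.0, -0.7]
finger_gap: 28.2
finger_force: 30.0
```

```bash
python3 s.py
```

```text
j6 0.5788 [484.02 329.06  67.8 ] [ 3.1403e+00 -1.0000e-03  1.5264e+00] F [ 5.6  4.  -0.7] M [ 0.719 -0.995 -0.073] eff6 1.524 28.223937941898537 30.000687539577484
```

```bash
cat > s.py <<'E'
from h import *
M=[];F=[]
for i in range(6):
    s=read_state();M.append(s["moment"]);F.append(s["wrist_force"]);viewer.camera("wrist")
im=viewer.camera("wrist");cv2.imwrite("pics/last.png",im[:,:,::-1])
c,sn=np.cos(s["eef_rot"][2]),np.sin(s["eef_rot"][2]);f=np.mean(F,0)
print("turn",np.degrees(s["joints"][5]+2.4608).round(1),s["eef_pos"].round(2),"F",f.round(1),"Ftool xy",round(f[0]*c+f[1]*sn,1),round(f[0]*sn-f[1]*c,1),"M",np.mean(M,0).round(3),np.std(M,0)[2].round(3),s["effort"][5].round(2),s["finger_gap"])
E
python3 s.py
```

```text
turn 173.9 [484.02 329.04  67.8 ] F [ 5.   4.1 -1.1] Ftool xy 4.3 4.8 M [ 0.707 -1.015 -0.036] 0.049 -0.02 28.207799086852262
```

carry_out:
  deltas:
    - {"dp":[0.4,0.4,0.1],"roll":4,"gripper":-1}
    - {"dp":[0.4,0.4,0.2],"roll":8,"gripper":-1}
    - {"dp":[0.4,0.4,0.35],"roll":12,"gripper":-1}
    - {"dp":[0.4,0.4,0.35],"roll":12,"gripper":-1}

```text
clock: 11.03
eef_pos: [484.3, 329.1, 67.5]
eef_rot: [3.141, -0.0, 1.318]
wrist_force: [4.7, 2.2, 1.2]
finger_gap: 28.5
finger_force: 30.0
```

```bash
python3 s.py
```

```text
turn 186.0 [484.26 329.09  67.42] F [4.8 1.5 1.2] Ftool xy 2.6 4.2 M [ 0.152 -0.93  -0.002] 0.045 -0.13 28.373740169142938
```

carry_out:
  deltas:
    - {"dp":[0.2,0.3,0.1],"roll":4,"gripper":-1}
    - {"dp":[0.2,0.3,0.2],"roll":8,"gripper":-1}
    - {"dp":[0.2,0.3,0.35],"roll":12,"gripper":-1}
    - {"dp":[0.2,0.3,0.35],"roll":12,"gripper":-1}

```text
clock: 11.72
eef_pos: [484.5, 329.1, 67.1]
eef_rot: [3.141, -0.0, 1.107]
wrist_force: [4.5, -0.5, 2.3]
finger_gap: 28.3
finger_force: 30.0
```

```bash
python3 s.py
```

```text
turn 198.0 [484.52 329.08  67.06] F [ 4.8 -1.3  3. ] Ftool xy 0.9 4.9 M [-0.322 -0.971 -0.009] 0.027 -0.03 28.10297819117768
```

carry_out:
  deltas:
    - {"dp":[0,0.4,0.1],"roll":4,"gripper":-1}
    - {"dp":[0,0.4,0.2],"roll":8,"gripper":-1}
    - {"dp":[0,0.4,0.35],"roll":12,"gripper":-1}
    - {"dp":[0,0.4,0.35],"roll":12,"gripper":-1}

```text
clock: 12.4
eef_pos: [484.8, 328.9, 66.7]
eef_rot: [3.141, -0.0, 0.898]
wrist_force: [4.9, -1.9, 3.7]
finger_gap: 28.6
finger_force: 30.0
```

```bash
python3 s.py; python3 -c "
import cv2;im=cv2.imread('pics/last.png');cv2.imwrite('pics/k1.png',cv2.resize(im[130:400,200:440],None,fx=2.2,fy=2.2,interpolation=2))"
```

```text
turn 209.9 [484.78 328.92  66.72] F [ 4.2 -1.7  4.9] Ftool xy 1.3 4.4 M [-0.508 -0.799 -0.024] 0.034 -0.03 28.495978767994263
```

View pics/k1.png

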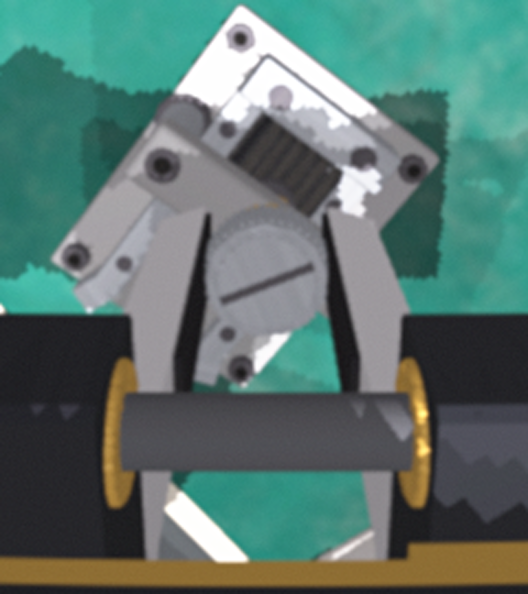

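The slot sits at the same angle to the gripper as before, about 21°, so the knob has turned with the grip. Nothing has bottomed at 210°.

carry_out:
  deltas:
    - {"dp":[0,0.4,0.0],"roll":4,"gripper":-1}
    - {"dp":[0,0.4,0.1],"roll":8,"gripper":-1}
    - {"dp":[0,0.4,0.2],"roll":12,"gripper":-1}
    - {"dp":[0,0.4,0.2],"roll":12,"gripper":-1}

```text
clock: 13.08
eef_pos: [485.0, 328.7, 66.4]
eef_rot: [3.142, 0.0, 0.689]
wrist_force: [4.2, -2.1, 4.6]
finger_gap: 28.2
finger_force: 30.0
```

```bash
python3 s.py
```

```text
turn 221.8 [484.94 328.7   66.38] F [ 3.6 -1.9  5.1] Ftool xy 1.6 3.7 M [-0.541 -0.665 -0.034] 0.016 -0.03 28.312110725557545
```

carry_out:
  deltas:
    - {"dp":[0.1,0.3,0.0],"roll":4,"gripper":-1}
    - {"dp":[0.1,0.3,0.1],"roll":8,"gripper":-1}
    - {"dp":[0.1,0.3,0.2],"roll":12,"gripper":-1}
    - {"dp":[0.1,0.3,0.2],"roll":12,"gripper":-1}

```text
clock: 13.77
eef_pos: [485.1, 328.5, 66.1]
eef_rot: [3.141, 0.001, 0.48]
wrist_force: [2.8, -2.0, 4.9]
finger_gap: 28.3
finger_force: 30.0
```

```bash
python3 s.py
```

```text
turn 233.9 [485.14 328.49  66.05] F [ 2.6 -2.4  5. ] Ftool xy 1.2 3.4 M [-0.69  -0.467 -0.034] 0.043 -0.05 28.2338802209628
```

carry_out:
  deltas:
    - {"dp":[0.1,0.3,0.0],"roll":4,"gripper":-1}
    - {"dp":[0.1,0.3,0.1],"roll":8,"gripper":-1}
    - {"dp":[0.1,0.3,0.2],"roll":12,"gripper":-1}
    - {"dp":[0.1,0.3,0.2],"roll":12,"gripper":-1}

```text
clock: 14.45
eef_pos: [485.2, 328.2, 65.7]
eef_rot: [3.141, 0.001, 0.268]
wrist_force: [1.6, -3.1, 4.1]
finger_gap: 28.1
finger_force: 30.0
```

```bash
python3 s.py
```

```text
turn 245.9 [485.28 328.27  65.76] F [ 1.2 -3.8  4.1] Ftool xy 0.2 4.0 M [-0.901 -0.173  0.055] 0.036 0.05 28.175562847760222
```

Torque has risen by about 0.09 N m. I'll confirm with one small step.

carry_out:
  deltas:
    - {"dp":[0,0.3,0.1],"roll":2,"gripper":-1}
    - {"dp":[0,0.3,0.1],"roll":4,"gripper":-1}
    - {"dp":[0,0.3,0.1],"roll":4,"gripper":-1}

```text
clock: 15.05
eef_pos: [485.3, 328.1, 65.6]
eef_rot: [-3.142, 0.001, 0.199]
wrist_force: [0.4, -2.9, 3.4]
finger_gap: 28.2
finger_force: 30.0
```

```bash
python3 s.py
```

```text
turn 249.9 [485.34 328.13  65.64] F [ 0.3 -2.8  2.9] Ftool xy -0.3 2.8 M [-0.659  0.118  0.096] 0.038 0.1 28.456387690515605
```

Bottomed: a further +0.04 N m in 4°, as the given stiffness predicts, for roughly 70 N of press. Now I'll back off 90°.

carry_out:
  deltas:
    - {"dp":[-0.1,-0.1,-0.2],"roll":-7,"gripper":-1}
    - {"dp":[-0.2,-0.2,-0.4],"roll":-14,"gripper":-1}
    - {"dp":[-0.3,-0.3,-0.6],"roll":-21,"gripper":-1}
    - {"dp":[-0.4,-0.4,-0.8],"roll":-28,"gripper":-1}
    - {"dp":[-0.5,-0.5,-1.0],"roll":-35,"gripper":-1}
    - {"dp":[-0.6,-0.6,-1.2],"roll":-42,"gripper":-1}
    - {"dp":[-0.7,-0.7,-1.4],"roll":-49,"gripper":-1}
    - {"dp":[-0.8,-0.8,-1.6],"roll":-56,"gripper":-1}
    - {"dp":[-0.9,-0.9,-1.75],"roll":-63,"gripper":-1}
    - {"dp":[-1,-1,-1.95],"roll":-70,"gripper":-1}
    - {"dp":[-1.1,-1.1,-2.15],"roll":-77,"gripper":-1}
    - {"dp":[-1.2,-1.2,-2.3],"roll":-84,"gripper":-1}

```text
clock: 16.4
eef_pos: [484.0, 329.3, 68.0]
eef_rot: [-3.141, -0.001, 1.673]
wrist_force: [0.3, -0.0, 1.7]
finger_gap: 28.3
finger_force: 30.0
```

carry_out:
  deltas:
    - {"dp":[0,0,-0.1],"roll":-3,"gripper":-1}
    - {"dp":[0,0,-0.2],"roll":-6,"gripper":-1}
    - {"dp":[0,0,-0.2],"roll":-6,"gripper":-1}

```text
clock: 16.65
eef_pos: [483.9, 329.3, 68.1]
eef_rot: [-3.141, -0.0, 1.774]
wrist_force: [-1.4, -0.8, 1.3]
finger_gap: 28.5
finger_force: 30.0
```

```bash
python3 s.py
```

```text
turn 160.2 [483.91 329.19  68.14] F [-1.5  0.3  0.9] Ftool xy 0.6 -1.4 M [ 0.015  0.235 -0.007] 0.033 0.02 28.25813195702171
```

carry_out:
  deltas:
    - {"dp":[0,0,0],"roll":0,"gripper":0.2}
    - {"dp":[0,0,0],"roll":0,"gripper":0.2}
    - {"dp":[0,0,0],"roll":0,"gripper":0.2}
    - {"dp":[0,0,0],"roll":0,"gripper":0.2}
    - {"dp":[0,0,0],"roll":0,"gripper":0.2}
    - {"dp":[0,0,-15],"roll":0,"gripper":0.2}
    - {"dp":[0,0,-40],"roll":0,"gripper":0.2}
    - {"dp":[0,0,-70],"roll":0,"gripper":0.2}
    - {"dp":[0,0,-100],"roll":0,"gripper":0.2}
    - {"dp":[0,0,-110],"roll":0,"gripper":0.2}
    - {"dp":[0,0,-110],"roll":0,"gripper":0.2}
    - {"dp":[0,0,-110],"roll":0,"gripper":0.2}

```text
clock: 18.0
eef_pos: [484.0, 328.9, 177.6]
eef_rot: [-3.141, 0.0, 1.771]
wrist_force: [-0.0, 0.0, -0.2]
finger_gap: 56.4
finger_force: 0.0
```

```bash
python3 s.py; python3 - <<'E'
from h import *
a=viewer.camera("scene")[165:265,240:340,::-1];b=cv2.imread("pics/last.png")[100:300,220:420]
cv2.imwrite("pics/end.png",np.hstack([cv2.resize(a,(400,400),interpolation=2),cv2.resize(b,(400,400),interpolation=2)]))
E
```

```text
turn 160.1 [483.76 328.81 176.92] F [0.2 0.  0. ] Ftool xy 0.0 0.2 M [-0.061  0.042  0.004] 0.021 -0.0 56.387991240076914
```

View pics/end.png

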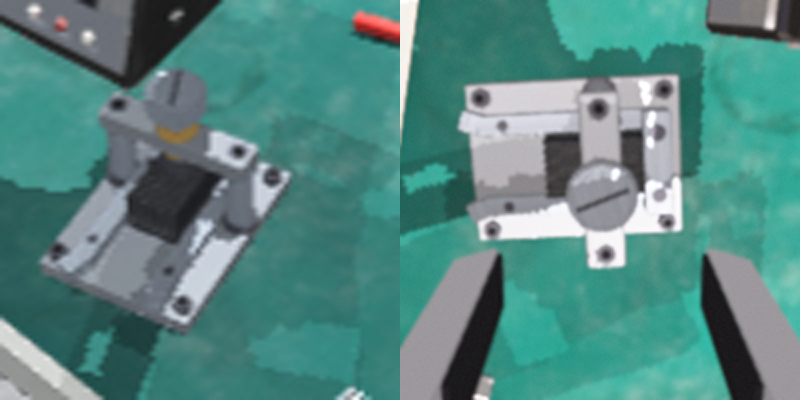

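The sink's far end sits against the stop (right panel, column 645), the knob is lowered and released, and the gripper is clear.

```bash
python3 -c "
from cell import manip;print(manip.sign_off())"
```

```text
the job is handed in; nothing more can be done
None
```

The job is handed in: the sink is home against the stop, and the screw bottomed at about 250° of turn with an estimated 70 N of press, then was backed off 90° and released. No verdict came back.

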